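Set the side guide with the inclined handwheel

ROBOT

A 6-joint arm with a two-finger parallel gripper is mounted at the origin on the work surface; the furniture and walls round the work are solid. World frame = base frame: x ahead of the robot, y to its left, z up, the work surface at z = 0. Lengths are in m, angles in rad, forces in N, time in s.
With the tool pointing down it reaches from about 0.25 to 0.725 m from the base axis. Payload 4 kg.
Tool frame: the origin (TCP) lies between the finger pads; the fingertips stand 17 mm ahead of it and the grasp point (between the pads) lies 2 mm behind it; z points along the fingers, x is the direction in which the jaws open and shut, and the axes are right-handed (so a half turn about z gives the same grasp; the last joint's range is limited). The gripper opens to 85 mm and grips with 20 to 120 N. Pads are 22 mm wide; open, the fingers measure 114 mm over their backs; the gripper's body (76 mm by 85 mm) begins 54 mm behind the grasp point. The pads swing forward as they close: fully open they stand 13 mm farther back than shut.
Start: joints at [-1.143, 0.241, 0.005, 1.335, 0, 1.571], TCP at [0.207, -0.455, 0.248] pointing down, gripper open.
Joint ranges: [-2.72, 2.72], [-1.05, 1.87], [-1.09, 1.28], [-1.99, 2.15], [-1.42, 1.44], [-3.14, 3.14]. Speed limits (rad/s): [2.79, 2.79, 3.14, 3.14, 3.14, 3.14].

INTERFACE

Orientations are given as a unit quaternion [x, y, z, w].
In Python, from workcell import telemetry, cams, workorder gives the robot as it stands. The module is installed in compiled form; this text tells all that it offers.
- The arm moves only by the tool apply_moves, never from a script. Its argument "moves" is a list that holds one entry, the list of rows, each a list of 4 numbers: the shift along the tool's x, y, z in mm, then the turn about the tool's z in degrees. A call has exactly 10 rows; each row shifts and turns the pose as measured when the row begins, along the tool's axes as they then stand; what a row does not reach is not made up. A row lasts 1/10 s, in which the tool goes at most 50 mm and 8.59 degrees, less where a joint would pass 70% of its speed; a pose out of reach is approached as far as the arm can. A call with a gripper value outside its range is refused whole. "hand" is the gripper's target within -1 to 1 (fully open at 1, half-way at 0, shut at -1), set as the call begins (left out, the last holds). The fingers move at their own pace and stop on an object; the grip force is fixed at half the most. Time passes only in rows, so rows that do not move let the fingers close, or fill a call up. It gives the time, the measured TCP pose, the force and the opening at its end, in the units of the state.
- telemetry.get_obs(): the state, without advancing time (a new reading comes with each control period).
- cams.camera(name): name is "side" or "top" or "wrist"; returns a dict with "color" (400x640x3 uint8, red, green, blue), "fovy" (degrees; the focal length in pixels is half the picture's height over the tangent of half this angle, whatever the lens; pixels are square), "cx", "cy" (the principal point, pixels), "camera_from_world" (4x4, takes a point from world to camera coordinates). Camera axes: x right, y down, z forward; pixel columns grow to the right and rows downward; lengths in m; the calibration is good to about 2 mm. A picture is of the moment at which its call begins. There is no depth.
- workorder.job_done(): hands the job in, once; it reports no verdict.
The state is a dict: "clock": time; "joint_pos": joint angles; "joint_vel": joint speeds; "tau": joint torques, N m; "eef_pos": TCP position; "tool_rot": TCP orientation; "ft_force": force on the tool from outside, world axes, zero at the start; "ft_torque": the same for the moment, N m; "grip_width": finger opening in m.
Only numpy, scipy, OpenCV 4.12 (cv2) and the standard library are available. Lean on these libraries where they do the work, as an engineer would, in place of code of your own. Each camera call takes 0.05 s, during which the arm holds its last target. There are 200 camera calls.

TASK

Set the jig's side guide to the wooden gauge block: wind the slanted handwheel clockwise, taking a fresh hold of its rim as often as needed, until you feel the guide's sprung plate nip the block firmly against the fixed fence, then wind the wheel back a quarter turn so that the block has running clearance, and let go. Move the guide by its handwheel only, do not force it hard once the block is nipped, and leave the block lying between the guides and the other things where they are.

Things in the scene. Friction and masses are not known exactly. Their poses are not given: they have to be found in the camera images.
- feed_table: the jig: a plywood board 280 x 360 x 18 mm fixed on the bench (x -200 to +80 mm, y -180 to +180 mm in its frame), with an inclined handwheel on the robot's side and two upright guides behind it. Origin at bench height; x points away from the robot across the jig, y to the left, z up. Its place and yaw vary. The wheel's axis leans 30 degrees to the robot: the dish faces (-0.5, 0, 0.866) here.
- handwheel (a joint): turn of the handwheel, rad, 0 at the start, growing clockwise as seen looking down on its dished face; stops at -0.3 and 6.0. A rack moves the side guide 16 mm per rad (25 mm per quarter turn) towards the fence as it grows. Running free it needs 0.12 N m and a little more with speed (about 2 N at the rim) and stays where it is left; it goes stiff when the block is nipped.
- wheel_center (a point): centre of the handwheel at the level of its rim's top edge; at (-151, 0, 151) mm in the feed_table frame. The wheel is a steel dish, 150 mm across: a round rim wall 12 mm thick (radius 63 to 75 mm) stands 34 mm above the flat web; a hub of radius 18 mm stands 24 mm above the web. The rim wall can be pinched anywhere, one finger inside, one outside, fingers along the wheel's axis.
- side_guide: the moving guide: an aluminium angle 120 mm long (along x of the jig), 42 mm high, carrying a sprung face plate 120 x 40 mm towards the fence; it slides along y of the jig, driven by the handwheel. The plate yields against springs, 6 N per mm, to a stop at 6 mm (36 N). Origin 14.5 mm behind the plate's free face.
- guide_face (a point): middle of the sprung plate's face (it looks along -y of the jig), 40 mm above the bench.
- fence: the fixed fence: a wooden angle 120 mm long, 42 mm high, bolted to the board to the right of the block, its face parallel to the guide's face. Origin at the foot of its face, on the board's top (18 mm above the bench); axes as those of the jig. Its distance from the guide varies.
- fence_face (a point): middle of the fence's face (it looks along +y of the jig), 39 mm above the bench; y here points from the fence straight towards the moving guide.
- gauge_block: the gauge block: a loose pale flat wooden block 98 x 50 x 20 mm lying flat on the board between the fence and the side guide, its 98 mm length roughly along the guides, its 50 mm width across the gap; at the start it stands a few mm clear of the fence and may be a little askew. Origin at the centre of its underside; its own y is its length.
- wing_bolt: bystander: loose steel wing bolt 45 x 77 x 18 mm lying on the board, left of the side guide
- tape_measure: bystander: tape measure 37 x 84 x 68 mm standing on the bench to the right of the jig
- screw_tin: bystander: round grey tin, 64 mm across, 45 mm high, on the bench to the left of the jig
- sanding_block: bystander: brown sanding block 63 x 114 x 31 mm on the bench to the left of the jig
- masking_roll: bystander: roll of masking tape, 82 mm across, 24 mm high, on the bench to the right of the jig
Mind the look-alikes: they are no part of the job. What is shaped like the gauge_block but green is not meant.

How it is judged:
On the way:
1. the side guide nips the gauge block firmly against the fence (at least 8 N on both faces) (contact force between side_guide and gauge_block above 8 N and contact force between gauge_block and fence above 8 N), for 0.1 s.
At the end, for the whole second after the job is handed in: After the nip the wheel has been wound back a quarter turn: the faces of guide and fence stand 72 mm apart, within 7 mm (50 mm block plus 25 mm, less about 3 mm of plate spring; 7 mm is 25 degrees of the wheel). The wheel is at rest and the block lies flat and still on the board between the faces (y of guide_face in the frame of fence_face between 0.065 and 0.079 m and velocity of joint handwheel between -0.05 and 0.05 rad/s and y of gauge_block in the frame of fence_face between 0.02 and 0.056 m and angle between gauge_block's own z axis and vertical below 0.08 rad and height (world z) of gauge_block below 0.024 m and linear speed of gauge_block below 0.02 m/s); the robot touches nothing.
It fails at once if the robot pushes the side guide directly instead of by the handwheel (contact force between any of the fingers, the arm and side_guide above 3 N).
It fails at once if the guide is forced against the block (over 150 N) (contact force between side_guide and gauge_block above 150 N).
It fails at once if a bystander is shifted by more than 30 mm (distance of any of wing_bolt, tape_measure, screw_tin, sanding_block, masking_roll from where it was at the start of the episode above 0.03 m).
It also fails if it takes over 72 s, if anything falls off the work surface, if the arm or the gripper's body presses on something with over 40 N, if the wrist force passes 120 N, or if a joint passes its speed limit or range.

## Working session

There is one attempt and no reset: what is moved stays moved. The work goes in short steps, Python scripts to look and compute and a tool call to move; the robot and the scene stay as the last step left them, time stands still between calls to the robot, and variables do not carry over. Pictures are saved under pics/ and viewed, about 8 in all and at most 12, crops included, and the job is handed in when it is done.

Besides the shell and the picture viewer there is one more tool, called after "Emit:" as name(argument=value, ...) on one line, values as JSON. apply_moves: Moves the arm, as the interface text tells. Its arguments: {"type":"object","properties":{"moves":{"type":"array"},"hand":{"type":"number"}},"required":["moves"]}

```bash
mkdir -p pics; cat > h.py <<'E'
import numpy as np, cv2
from scipy.spatial.transform import Rotation as R
from workcell import telemetry, cams, workorder
def snap(n,f):
    c=cams.camera(n); cv2.imwrite('pics/'+f,c['color'][:,:,::-1]); return c
def K(c):
    f=200/np.tan(np.radians(c['fovy'])/2); return f,c['cx'],c['cy']
def ray(c,u,v):
    f,cx,cy=K(c); T=np.array(c['camera_from_world']); Rm=T[:3,:3]
    return -Rm.T@T[:3,3], Rm.T@np.array([(u-cx)/f,(v-cy)/f,1])
def onz(c,u,v,z):
    o,d=ray(c,u,v); return o+d*(z-o[2])/d[2]
def proj(c,p):
    f,cx,cy=K(c); T=np.array(c['camera_from_world']); q=T[:3,:3]@np.asarray(p)+T[:3,3]
    return np.array([cx+f*q[0]/q[2],cy+f*q[1]/q[2]])
E
python3 - <<'E'
from h import *
import pickle
d={}
for n in ('top','side'):
    d[n]=snap(n,n+'0.png'); print(n,K(d[n]),ray(d[n],320,200))
pickle.dump(d,open('c0.pkl','wb'))
o=telemetry.get_obs(); print(o)
E
```

```text
top (np.float64(418.30822328782085), 318.8797969076193, 193.076932399612) (array([0.39946737, 0.0540233 , 1.47493809]), array([ 0.09912684,  0.01824962, -0.99504869]))
side (np.float64(514.3887622627226), 319.5703050523783, 193.86374015499072) (array([0.41305222, 0.99341965, 0.99441488]), array([ 0.11105207, -0.71514689, -0.69019951]))
{'clock': 0.1, 'joint_pos': array([-1.14301886e+00,  2.41316505e-01,  3.85967855e-03,  1.33519025e+00,
       -3.22136345e-05,  1.57082020e+00]), 'joint_vel': array([ 0.0008243 , -0.0015549 ,  0.00317002, -0.0011971 ,  0.00057377,
        0.00179654]), 'tau': array([-6.21343634e-05, -3.73136723e+01,  2.53010470e+01,  1.08389507e-02,
        2.91539166e-06,  7.42218766e-07]), 'eef_pos': array([ 0.20719662, -0.45446682,  0.24751278]), 'tool_rot': array([ 8.41078670e-01, -5.40912021e-01, -7.87037316e-04, -4.86980681e-04]), 'ft_force': array([ 0.87444813,  0.43948492, -0.44599516]), 'ft_torque': array([-0.02354818, -0.03465938,  0.04794113]), 'grip_width': 0.08520733969130981}
```

View pics/top0.png

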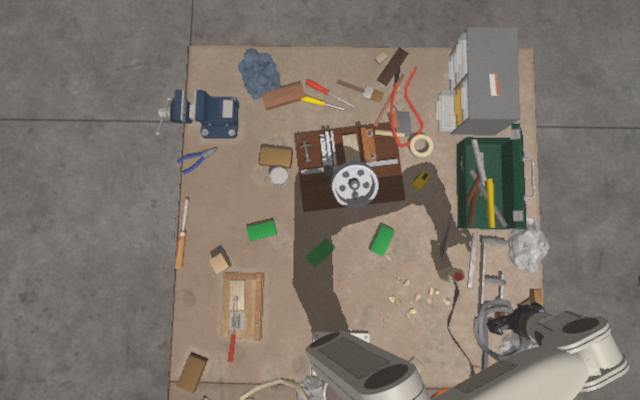

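View pics/side0.png

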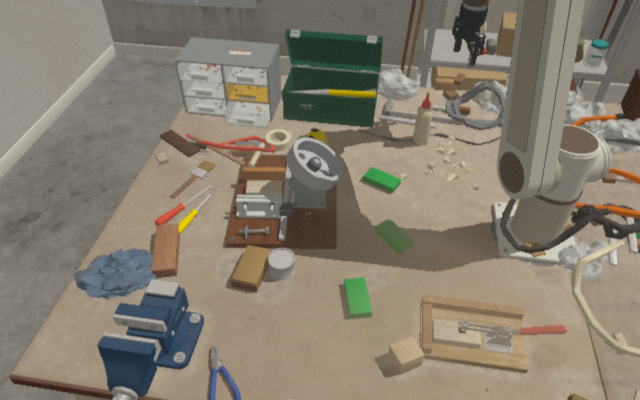

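The top view shows the dark-brown jig at about u 296–405, v 122–210. The wheel is at (354,185), and the pale block at about (350,143) sits between the fence (368,143) and the aluminium guide (327,148). The three green blocks, at (261,229), (320,252) and (382,240), are look-alikes. I'll enlarge both views to confirm.

```bash
python3 - <<'E'
import cv2,numpy as np
a=cv2.imread('pics/top0.png')[110:220,285:415]; b=cv2.imread('pics/side0.png')[125:255,220:350]
a=cv2.resize(a,None,fx=3.07,fy=3.07,interpolation=cv2.INTER_CUBIC)[:400,:400]; b=cv2.resize(b,(400,400),interpolation=cv2.INTER_CUBIC)
w=np.zeros((400,800,3),np.uint8); w[:a.shape[0],:a.shape[1]]=a; w[:,400:]=b
cv2.imwrite('pics/crop1.png',w)
E
```

```text
(no output)
```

View pics/crop1.png

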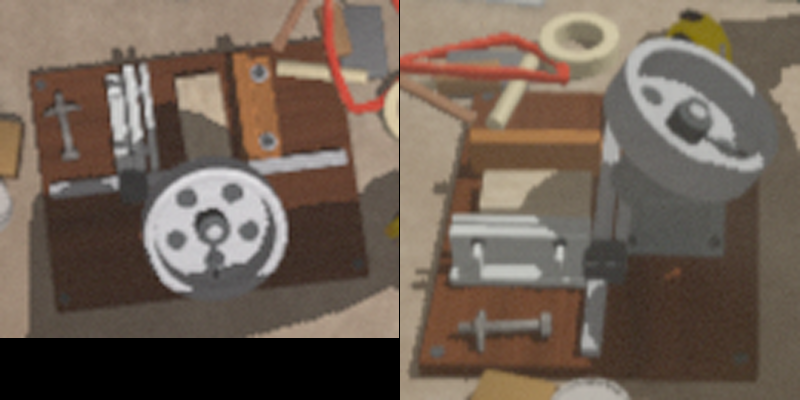

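The crops confirm it: the pale block lies between the orange-brown fence and the aluminium guide, with the wing bolt to the left of the guide. Next I'll fit the jig's pose from the board corners and cross-check it against a two-view fix on the wheel centre.

```bash
python3 - <<'E'
from h import *
import pickle
d=pickle.load(open('c0.pkl','rb')); t=d['top']; s=d['side']
px=[(295.4,133.5),(404.5,200.2),(303.6,211.3)]
W=np.array([onz(t,*p,.018) for p in px]); J=np.array([[.08,.18],[-.2,-.18],[-.2,.18]])
print(W.round(4), np.linalg.norm(W[1]-W[2]),np.linalg.norm(W[0]-W[2]))
wc=W[:,:2].mean(0); jc=J.mean(0); A=(J-jc).T@(W[:,:2]-wc); yaw=np.arctan2(A[0,1]-A[1,0],A[0,0]+A[1,1])
Rz=R.from_euler('z',yaw).as_matrix(); o=wc-Rz[:2,:2]@jc
print('origin',o,'yaw',np.degrees(yaw)); O=np.array([*o,0])
C=O+Rz@[-.151,0,.151]; print('wheel C pred',C,'px',proj(t,C),proj(s,C))
o1,d1=ray(t,355.0,184.6);o2,d2=ray(s,314.9,163)
M=np.c_[d1,-d2]; l=np.linalg.lstsq(M,o2-o1,rcond=None)[0]
p,q=o1+l[0]*d1,o2+l[1]*d2; print('tri',(p+q)/2,np.linalg.norm(p-q))
for cam,(x0,y0,sc,off) in ((t,(285,110,3.07,0)),(s,(220,125,3.077,400))):
    im=cam['color'][:,:,::-1].copy(); im=cv2.resize(im,None,fx=3,fy=3)
    ax=Rz@[-.5,0,.866]; e1=Rz@[0,1.,0]; e2=np.cross(ax,e1)
    for r in (.063,.075):
        P=np.array([proj(cam,C+r*(np.cos(a)*e1+np.sin(a)*e2))*3 for a in np.linspace(0,6.3,80)])
        cv2.polylines(im,[P.astype(np.int32)],True,(0,0,255),1)
    P=np.array([proj(cam,O+Rz@np.array(k))*3 for k in ((.08,.18,.018),(-.2,.18,.018),(-.2,-.18,.018),(.08,-.18,.018))])
    cv2.polylines(im,[P.astype(np.int32)],True,(0,255,0),1)
    cv2.imwrite('pics/ov%d.png'%x0,im[y0*3:y0*3+400,x0*3:x0*3+400])
a=cv2.imread('pics/ov285.png');b=cv2.imread('pics/ov220.png')
w=np.zeros((400,800,3),np.uint8); w[:a.shape[0],:a.shape[1]]=a; w[:b.shape[0],400:400+b.shape[1]]=b
cv2.imwrite('pics/ov.png',w)
E
```

```text
[[ 0.7817  0.173   0.018 ]
 [ 0.5489 -0.2139  0.018 ]
 [ 0.504   0.1373  0.018 ]] 0.354011902076982 0.2799537406280756
origin [ 0.72476772 -0.01426303] yaw 7.0772697023265785
wheel C pred [ 0.57491821 -0.0328674   0.151     ] px [355.12545339 186.9910116 ] [319.28023257 158.88578764]
tri [ 0.58569095 -0.03339475  0.13511561] 0.0017695797911448567
```

View pics/ov.png

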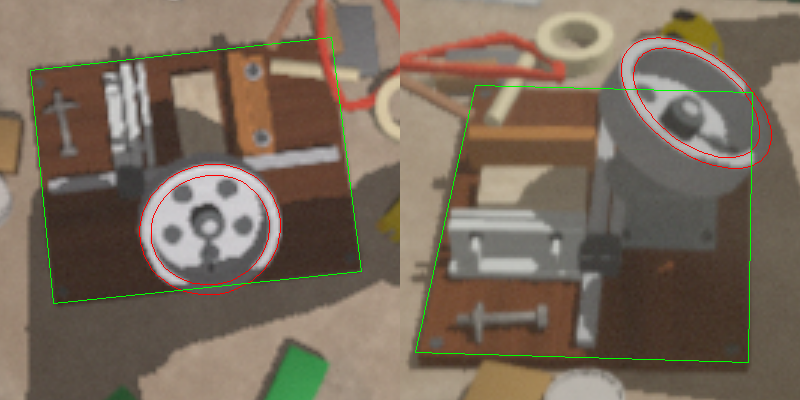

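```bash
cat >> h.py <<'E'
YAW=np.radians(7.08); C=np.array([.579,-.033,.151]); RZ=R.from_euler('z',YAW).as_matrix()
E1=RZ@[0,1.,0]; E2=RZ@[.866,0,.5]; AX=RZ@[-.5,0,.866]
def target(phi,up,rho=.069):   # phi deg clockwise from 9 o'clock; up = TCP height above the rim edge
    a=np.radians(phi); r=np.cos(a)*E1+np.sin(a)*E2
    return C+rho*r+[0,0,up], np.arctan2(r[1],r[0])
def now():
    o=telemetry.get_obs(); M=R.from_quat(o['tool_rot']).as_matrix()
    return o,np.array(o['eef_pos']),np.arctan2(M[1,0],M[0,0]),M
def rows(wps,p,y):
    for q,yy,n in wps:
        dy=(yy-y+np.pi)%(2*np.pi)-np.pi
        for i in range(n):
            a=y+dy*i/n; d=(q-p)/n*1000; c,s=np.cos(a),np.sin(a)
            print(np.round([c*d[0]+s*d[1], s*d[0]-c*d[1], -d[2], -np.degrees(dy)/n],1).tolist())
        p,y=q,y+dy; print('--')
def status():
    o,p,y,M=now(); r=p-C; 
    # phase by intersecting horizontal offset
    a=np.degrees(np.arctan2((RZ.T@r)[0]/.866,(RZ.T@r)[1]))
    print('t',o['clock'],'p',p.round(4),'yaw',np.degrees(y).round(1),'tilt',np.degrees(np.arccos(-M[2,2])).round(2),'phi',a.round(1),'rho',np.hypot((RZ.T@r)[0]/.866,(RZ.T@r)[1]).round(4),'j6',o['joint_pos'][5].round(2),'F',np.round(o['ft_force'],1),'w',round(o['grip_width'],4))
E
python3 - <<'E'
from h import *
status(); o,p,y,M=now(); q,yy=target(-35,0)
q[2]=.245; print(q,np.degrees(yy)); rows([(q,yy,20)],p,y)
E
```

```text
t 0.1 p [ 0.2072 -0.4545  0.2475] yaw -65.5 tilt 0.11 phi -127.5 rho 0.6123 j6 1.57 F [ 0.9  0.4 -0.4] w 0.0852
[0.53802129 0.01886613 0.245     ] 128.31177337258478
[-14.7, -24.9, 0.1, 8.3]
[-18.1, -22.5, 0.1, 8.3]
[-21.2, -19.6, 0.1, 8.3]
[-23.8, -16.4, 0.1, 8.3]
[-25.9, -12.8, 0.1, 8.3]
[-27.5, -8.9, 0.1, 8.3]
[-28.5, -4.8, 0.1, 8.3]
[-28.9, -0.7, 0.1, 8.3]
[-28.7, 3.5, 0.1, 8.3]
[-27.8, 7.6, 0.1, 8.3]
[-26.5, 11.6, 0.1, 8.3]
[-24.5, 15.3, 0.1, 8.3]
[-22.0, 18.7, 0.1, 8.3]
[-19.1, 21.6, 0.1, 8.3]
[-15.8, 24.2, 0.1, 8.3]
[-12.1, 26.2, 0.1, 8.3]
[-8.2, 27.7, 0.1, 8.3]
[-4.1, 28.6, 0.1, 8.3]
[0.1, 28.9, 0.1, 8.3]
[4.2, 28.6, 0.1, 8.3]
--
```

```bash
python3 - <<'E'
from h import *
o,p,y,M=now(); q,yy=target(-35,0); q[2]=.245; D=q-p
rows([(p+D*.4,y+np.radians(80),10),(p+D*.8,y+np.radians(160),10)],p,y)
E
```

```text
[-11.7, -19.9, 0.1, -8.0]
[-8.9, -21.3, 0.1, -8.0]
[-5.8, -22.4, 0.1, -8.0]
[-2.6, -22.9, 0.1, -8.0]
[0.6, -23.1, 0.1, -8.0]
[3.8, -22.8, 0.1, -8.0]
[6.9, -22.0, 0.1, -8.0]
[9.9, -20.9, 0.1, -8.0]
[12.7, -19.3, 0.1, -8.0]
[15.3, -17.3, 0.1, -8.0]
--
[17.6, -15.0, 0.1, -8.0]
[19.5, -12.4, 0.1, -8.0]
[21.0, -9.6, 0.1, -8.0]
[22.1, -6.6, 0.1, -8.0]
[22.8, -3.4, 0.1, -8.0]
[23.1, -0.2, 0.1, -8.0]
[22.9, 3.0, 0.1, -8.0]
[22.3, 6.2, 0.1, -8.0]
[21.2, 9.2, 0.1, -8.0]
[19.7, 12.1, 0.1, -8.0]
--
```

Emit:
apply_moves(moves=[[[-12,-20,0,-8],[-9,-21,0,-8],[-6,-22,0,-8],[-3,-23,0,-8],[1,-23,0,-8],[4,-23,0,-8],[7,-22,0,-8],[10,-21,0,-8],[13,-19,0,-8],[15,-17,0,-8]]], hand=0.05)

```text
clock: 1.1
eef_pos: [0.3359, -0.2552, 0.2429]
tool_rot: [0.988, 0.151, -0.003, -0.005]
ft_force: [0.5, -0.5, 0.1]
grip_width: 0.0448
```

Emit:
apply_moves(moves=[[[18,-15,0,-8],[20,-12,0,-8],[21,-10,0,-8],[22,-7,0,-8],[23,-3,0,-8],[23,0,0,-8],[23,3,0,-8],[22,6,0,-8],[21,9,0,-8],[20,12,0,-8]]])

```text
clock: 2.1
eef_pos: [0.4548, -0.046, 0.2399]
tool_rot: [0.637, 0.771, -0.0, -0.01]
ft_force: [0.2, 0.0, 0.1]
grip_width: 0.0446
```

```bash
python3 - <<'E'
from h import *
status(); o,p,y,M=now(); q,yy=target(-35,0); q[2]=.225
rows([(q,yy,10)],p,y)
E
```

```text
t 2.1 p [ 0.4548 -0.046   0.2399] yaw 100.8 tilt 1.18 phi -89.1 rho 0.1442 j6 -0.3 F [0.2 0.  0.1] w 0.0446
[4.8, 9.4, 1.5, -2.7]
[4.4, 9.6, 1.5, -2.7]
[3.9, 9.8, 1.5, -2.7]
[3.4, 10.0, 1.5, -2.7]
[2.9, 10.1, 1.5, -2.7]
[2.4, 10.3, 1.5, -2.7]
[1.9, 10.4, 1.5, -2.7]
[1.4, 10.5, 1.5, -2.7]
[0.9, 10.5, 1.5, -2.7]
[0.4, 10.5, 1.5, -2.7]
--
```

Emit:
apply_moves(moves=[[[5,9.5,1,-3],[4.5,9.5,1,-3],[4,10,1,-3],[3.5,10,1,-3],[3,10,1,-3],[2.5,10,1,-3],[2,10.5,1,-3],[1.5,10.5,1,-3],[1,10.5,1,-3],[0.5,10.5,1,-2]]])

```text
clock: 3.1
eef_pos: [0.5352, 0.0284, 0.2233]
tool_rot: [0.411, 0.912, 0.0, -0.016]
ft_force: [0.0, -0.3, 0.9]
grip_width: 0.0449
```

```bash
python3 - <<'E'
from h import *
status(); o,p,y,M=now(); q,yy=target(-35,-.007)
print((q-p).round(4),np.degrees(yy)); rows([(q,yy,8)],p,y)
c=snap('wrist','w1.png'); im=cv2.imread('pics/w1.png')
for z0 in (0,-.034):
  for r in ((.063,.075) if z0==0 else (.018,)):
    P=np.array([proj(c,C+z0*AX+(.024*AX if z0 else 0)+r*(np.cos(a)*E1+np.sin(a)*E2)) for a in np.linspace(0,6.3,80)])
    cv2.polylines(im,[P.astype(np.int32)],False,(0,0,255),1)
cv2.imwrite('pics/w1o.png',im)
E
```

```text
t 3.1 p [0.5352 0.0284 0.2233] yaw 131.5 tilt 1.78 phi -32.0 rho 0.0782 j6 -0.68 F [ 0.  -0.3  0.9] w 0.0449
[ 0.0028 -0.0095 -0.0991] 128.31177337258478
[-1.1, -0.5, 12.4, 0.4]
[-1.1, -0.5, 12.4, 0.4]
[-1.1, -0.5, 12.4, 0.4]
[-1.1, -0.5, 12.4, 0.4]
[-1.1, -0.5, 12.4, 0.4]
[-1.1, -0.5, 12.4, 0.4]
[-1.1, -0.5, 12.4, 0.4]
[-1.1, -0.5, 12.4, 0.4]
--
```

View pics/w1o.png

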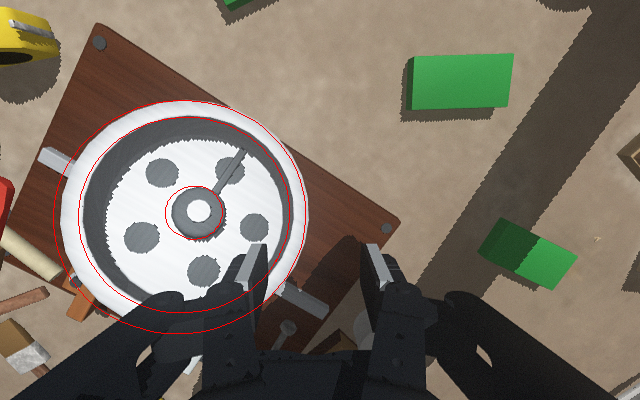

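The wrist view confirms the wheel fix. The predicted rim outline (red) lies on the real rim and the hub at (198,212) is about 2 mm from prediction. Descending in two parts.

Emit:
apply_moves(moves=[[[-1.5,-0.5,9,0],[-1.5,-0.5,9,0],[-1.5,-0.5,9,0],[-1.5,-0.5,9,0],[-1,-0.5,9,0],[-1,-0.5,9,0],[-1,-0.5,9,0],[0,0,4,0],[0,0,0,0],[0,0,0,0]]])

```text
clock: 4.15
eef_pos: [0.5354, 0.0193, 0.1477]
tool_rot: [0.412, 0.911, -0.001, -0.018]
ft_force: [-0.6, 0.1, -0.8]
grip_width: 0.0445
```

```bash
python3 - <<'E'
from h import *
status(); o,p,y,M=now(); q,yy=target(-35,-.007)
print((q-p).round(4),np.degrees(yy),(M.T@(q-p)*1000).round(1))
E
```

```text
t 4.15 p [0.5354 0.0193 0.1477] yaw 131.4 tilt 2.01 phi -36.6 rho 0.0713 j6 -0.69 F [-0.6  0.1 -0.8] w 0.0445
[ 0.0026 -0.0004 -0.0235] 128.31177337258478 [-2.8  2.1 23.4]
```

Emit:
apply_moves(moves=[[[-0.5,0.5,6,0],[-0.5,0.5,6,0.5],[-0.5,0.5,6,0.5],[-0.5,0.5,4,0.5],[0,0,0,0.5],[0,0,0,0],[0,0,0,0],[0,0,0,0],[0,0,0,0],[0,0,0,0]]])

```text
clock: 5.15
eef_pos: [0.539, 0.0197, 0.1252]
tool_rot: [0.429, 0.903, -0.0, -0.016]
ft_force: [-0.3, -0.1, 0.4]
grip_width: 0.0448
```

Emit:
apply_moves(moves=[[[0,0,0,0],[0,0,0,0],[0,0,0,0],[0,0,0,0],[0,0,0,0],[0,0,0,0],[0,0,0,0],[0,0,0,0],[0,0,0,0],[0,0,0,0]]], hand=-1)

```text
clock: 6.15
eef_pos: [0.5424, 0.0203, 0.1272]
tool_rot: [0.429, 0.903, 0.001, -0.012]
ft_force: [-0.3, 2.9, -0.5]
grip_width: 0.0156
```

```bash
python3 - <<'E'
from h import *
status(); o,p,y,M=now(); print('err',((target(-35,-.007)[0]-p)*1000).round(1), o['ft_torque'].round(2))
ph=-35; q0,y0=target(ph,-.007)
rows([(target(a,-.007)[0],target(a,0)[1],1) for a in np.arange(-28,36,7)],q0,y0)
E
```

```text
t 6.15 p [0.5424 0.0203 0.1272] yaw 129.2 tilt 1.36 phi -30.9 rho 0.0669 j6 -0.65 F [-0.3  2.9 -0.5] w 0.0156
err [-4.4 -1.5 -3. ] [-0.41 -0.42 -0.31]
[0.5, 7.6, -3.6, 6.5]
--
[0.4, 7.5, -3.8, 6.3]
--
[0.2, 7.4, -4.0, 6.2]
--
[-0.0, 7.3, -4.1, 6.1]
--
[-0.3, 7.3, -4.2, 6.1]
--
[-0.5, 7.3, -4.2, 6.1]
--
[-0.8, 7.3, -4.1, 6.1]
--
[-1.0, 7.3, -4.0, 6.2]
--
[-1.2, 7.4, -3.8, 6.3]
--
[-1.4, 7.5, -3.6, 6.5]
--
```

Emit:
apply_moves(moves=[[[0.5,7.5,-3.6,6.5],[0.4,7.5,-3.8,6.3],[0.2,7.4,-4,6.2],[0,7.3,-4.1,6.1],[-0.3,7.3,-4.2,6.1],[-0.5,7.3,-4.2,6.1],[-0.8,7.3,-4.1,6.1],[-1,7.3,-4,6.2],[-1.2,7.4,-3.8,6.3],[0,0,0,0]]])

```text
clock: 7.15
eef_pos: [0.5883, 0.035, 0.157]
tool_rot: [0.81, 0.586, -0.016, -0.031]
ft_force: [2.0, -7.1, -3.9]
grip_width: 0.0112
```

```bash
python3 - <<'E'
from h import *
status(); o,p,y,M=now(); print('tool F',(M.T@o['ft_force']).round(1), o['ft_torque'].round(2))
r=p-C; print('wheel frame e1,e2,ax mm',[round(float(r@e)*1000,1) for e in (E1,E2,AX)])
c=snap('top','t2.png'); s=snap('side','s2.png')
a=c['color'][100:215,285:415,::-1]; b=s['color'][125:255,220:350,::-1]
a=cv2.resize(a,(400,354),interpolation=cv2.INTER_CUBIC); b=cv2.resize(b,(400,400),interpolation=cv2.INTER_CUBIC)
w=np.zeros((400,800,3),np.uint8); w[:354,:400]=a; w[:,400:]=b; cv2.imwrite('pics/c2.png',w)
E
```

```text
t 7.15 p [0.5883 0.035  0.157 ] yaw 71.7 tilt 3.99 phi 17.1 rho 0.0694 j6 0.36 F [ 2.  -7.1 -3.9] w 0.0112
tool F [-6.2  4.4  3.6] [ 0.68 -1.45  1.06]
wheel frame e1,e2,ax mm [66.3, 18.3, -3.6]
```

View pics/c2.png

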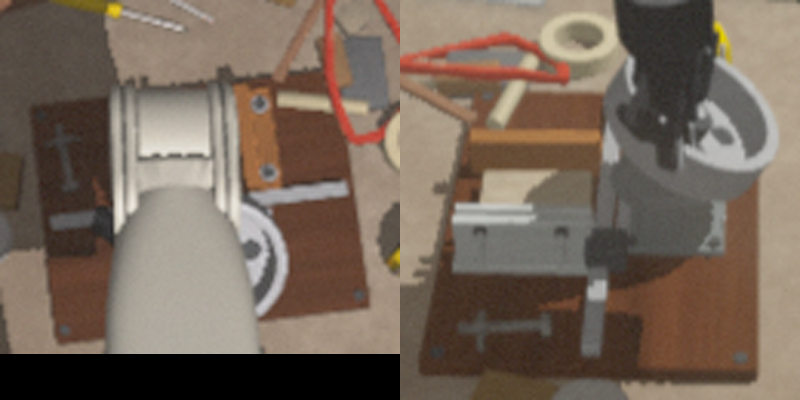

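```bash
cat >> h.py <<'E'
def stroke(dphi,n,gain=1.0,yawerr_fix=True):
    o,p,y,M=now(); r=p-C; a0=np.degrees(np.arctan2(r@E2,r@E1)); P=p.copy(); a=a0
    yt=target(a0+dphi,0)[1]; dy=(yt-y+np.pi)%(2*np.pi)-np.pi
    print('phi0',round(a0,1),'rho',round(float(np.hypot(r@E1,r@E2))*1000,1),'ax',round(float(r@AX)*1000,1))
    for i in range(n):
        Q=C+R.from_rotvec(-np.radians(dphi)*(i+1)/n*AX/np.linalg.norm(AX)).apply(r)
        Mi=R.from_rotvec([0,0,dy*i/n]).as_matrix()@M; d=Mi.T@(Q-P)*1000*gain; P=Q
        print(np.round([*d,-np.degrees(dy)/n],1).tolist())
E
python3 -c "
from h import *
stroke(30,9,1.2)"
```

```text
phi0 15.3 rho 68.8 ax -3.7
[0.5, 4.0, -2.6, 1.8]
[0.3, 4.1, -2.5, 1.8]
[0.2, 4.1, -2.5, 1.8]
[0.0, 4.1, -2.4, 1.8]
[-0.1, 4.2, -2.4, 1.8]
[-0.2, 4.2, -2.3, 1.8]
[-0.4, 4.2, -2.2, 1.8]
[-0.5, 4.3, -2.1, 1.8]
[-0.6, 4.3, -2.0, 1.8]
```

Emit:
apply_moves(moves=[[[0.5,4,-2.6,1.8],[0.3,4.1,-2.5,1.8],[0.2,4.1,-2.5,1.8],[0,4.1,-2.4,1.8],[-0.1,4.2,-2.4,1.8],[-0.2,4.2,-2.3,1.8],[-0.4,4.2,-2.2,1.8],[-0.5,4.3,-2.1,1.8],[-0.6,4.3,-2,1.8],[0,0,0,0]]])

```text
clock: 8.25
eef_pos: [0.6019, 0.0309, 0.1644]
tool_rot: [0.878, 0.473, -0.032, -0.063]
ft_force: [-4.3, -10.4, -0.4]
grip_width: 0.0113
```

```bash
python3 -c "
from h import *
status(); print(now()[0]['ft_torque'].round(2)); stroke(20,9,1.2)"
```

```text
t 8.25 p [0.6019 0.0309 0.1644] yaw 56.6 tilt 8.1 phi 30.2 rho 0.0701 j6 0.59 F [ -4.3 -10.4  -0.4] w 0.0113
[ 1.81 -1.92  2.23]
phi0 28.7 rho 69.1 ax -3.7
[0.4, 2.6, -1.8, 0.5]
[0.3, 2.7, -1.8, 0.5]
[0.2, 2.7, -1.7, 0.5]
[0.1, 2.7, -1.7, 0.5]
[-0.0, 2.8, -1.7, 0.5]
[-0.1, 2.8, -1.6, 0.5]
[-0.2, 2.8, -1.6, 0.5]
[-0.3, 2.8, -1.5, 0.5]
[-0.4, 2.8, -1.5, 0.5]
```

Emit:
apply_moves(moves=[[[0,0,0,0],[0,0,0,0],[0,0,0,0],[0,0,0,0],[0,0,0,0],[0,0,-1,0],[0,0,-1,0],[0,0,-1,0],[0,0,-1,0],[0,0,-1,0]]], hand=0.05)

```text
clock: 9.25
eef_pos: [0.6018, 0.0293, 0.1684]
tool_rot: [0.88, 0.471, -0.035, -0.062]
ft_force: [-0.3, -0.2, -0.0]
grip_width: 0.045
```

```bash
python3 -c "
from h import *
status(); M=now()[3]; print('toolz in jig',RZ.T@M[:,2]); stroke(-75,10,1)"
```

```text
t 9.25 p [0.6018 0.0293 0.1684] yaw 56.3 tilt 8.11 phi 30.6 rho 0.0686 j6 0.6 F [-0.3 -0.2 -0. ] w 0.045
toolz in jig [-0.10855254  0.0901484  -0.98999475]
phi0 30.6 rho 68.5 ax -0.1
[-1.4, -7.2, 5.1, -8.1]
[-1.4, -7.1, 5.3, -8.1]
[-1.5, -7.0, 5.4, -8.1]
[-1.5, -6.9, 5.5, -8.1]
[-1.6, -6.9, 5.5, -8.1]
[-1.7, -6.9, 5.4, -8.1]
[-1.7, -7.0, 5.3, -8.1]
[-1.8, -7.1, 5.1, -8.1]
[-1.8, -7.3, 4.8, -8.1]
[-1.8, -7.5, 4.5, -8.1]
```

```bash
sed -i 's/Mi=R.from_rotvec.*as_matrix()@M;/Mi=M@R.from_rotvec([0,0,-dy*i\/n]).as_matrix();/' h.py; python3 -c "
from h import *
stroke(-58,9,1)"
```

```text
phi0 30.6 rho 68.5 ax -0.1
[-1.2, -6.3, 4.4, -7.2]
[-1.2, -6.1, 4.5, -7.2]
[-1.3, -6.1, 4.6, -7.2]
[-1.4, -6.0, 4.6, -7.2]
[-1.4, -6.0, 4.6, -7.2]
[-1.5, -6.1, 4.5, -7.2]
[-1.6, -6.2, 4.3, -7.2]
[-1.7, -6.3, 4.1, -7.2]
[-1.7, -6.5, 3.9, -7.2]
```

Emit:
apply_moves(moves=[[[-1.2,-6.3,4.4,-7.2],[-1.2,-6.1,4.5,-7.2],[-1.3,-6.1,4.6,-7.2],[-1.4,-6,4.6,-7.2],[-1.4,-6,4.6,-7.2],[-1.5,-6.1,4.5,-7.2],[-1.6,-6.2,4.3,-7.2],[-1.7,-6.3,4.1,-7.2],[-1.7,-6.5,3.9,-7.2],[0,0,0,0]]])

```text
clock: 10.25
eef_pos: [0.5439, 0.023, 0.1355]
tool_rot: [0.47, 0.88, 0.006, -0.069]
ft_force: [0.2, -0.1, 0.1]
grip_width: 0.0445
```

```bash
python3 -c "
from h import *
status(); o,p,y,M=now(); print('toolz in jig',RZ.T@M[:,2]); q,yy=target(-27,-.007); print((M.T@(q-p)*1000).round(1),np.degrees(y-yy).round(1)); stroke(1,1,1)"
```

```text
t 10.25 p [0.5439 0.023  0.1355] yaw 123.5 tilt 7.92 phi -28.3 rho 0.068 j6 -0.59 F [ 0.2 -0.1  0.1] w 0.0445
toolz in jig [-0.10463561  0.08954045 -0.99047155]
[0.2 1.8 7.1] 2.7
phi0 -28.1 rho 67.9 ax 0.5
[0.2, 1.0, -0.6, 2.6]
```

Emit:
apply_moves(moves=[[[0,1,3,1],[0,1,3,1],[0,0,0,0],[0,0,0,0],[0,0,0,0],[0,0,0,0],[0,0,0,0],[0,0,0,0],[0,0,0,0],[0,0,0,0]]], hand=-1)

```text
clock: 11.25
eef_pos: [0.5524, 0.0276, 0.1354]
tool_rot: [0.493, 0.868, 0.009, -0.062]
ft_force: [-1.1, 2.9, 1.7]
grip_width: 0.0157
```

```bash
python3 -c "
from h import *
status(); o,p,y,M=now(); print('toolz in jig',RZ.T@M[:,2],o['ft_torque'].round(2)); stroke(42,9,1.25)"
```

```text
t 11.25 p [0.5524 0.0276 0.1354] yaw 120.7 tilt 7.13 phi -19.1 rho 0.0671 j6 -0.53 F [-1.1  2.9  1.7] w 0.0157
toolz in jig [-0.08782977  0.08763698 -0.99227299] [-0.42 -0.28 -0.45]
phi0 -20.9 rho 67.9 ax -4.0
[0.1, 5.9, -3.6, 4.7]
[0.1, 5.8, -3.7, 4.7]
[-0.0, 5.8, -3.8, 4.7]
[-0.1, 5.7, -3.9, 4.7]
[-0.2, 5.7, -4.0, 4.7]
[-0.3, 5.6, -4.0, 4.7]
[-0.4, 5.6, -4.0, 4.7]
[-0.5, 5.6, -4.0, 4.7]
[-0.6, 5.6, -3.9, 4.7]
```

Emit:
apply_moves(moves=[[[0.1,5.9,-3.6,4.7],[0.1,5.8,-3.7,4.7],[0,5.8,-3.8,4.7],[-0.1,5.7,-3.9,4.7],[-0.2,5.7,-4,4.7],[-0.3,5.6,-4,4.7],[-0.4,5.6,-4,4.7],[-0.5,5.6,-4,4.7],[-0.6,5.6,-3.9,4.7],[0,0,0,0]]])

```text
clock: 12.25
eef_pos: [0.5866, 0.0347, 0.1582]
tool_rot: [0.78, 0.62, -0.029, -0.081]
ft_force: [0.1, -3.9, 3.1]
grip_width: 0.0111
```

```bash
python3 -c "
from h import *
status(); o,p,y,M=now(); print('toolz in jig',RZ.T@M[:,2],o['ft_torque'].round(2)); stroke(30,9,1.25)"
```

```text
t 12.25 p [0.5866 0.0347 0.1582] yaw 76.7 tilt 9.86 phi 15.5 rho 0.0688 j6 0.23 F [ 0.1 -3.9  3.1] w 0.0111
toolz in jig [-0.13397227  0.10667512 -0.9852268 ] [ 0.76 -0.73  0.89]
phi0 14.7 rho 68.5 ax -1.7
[0.3, 3.9, -3.1, 2.3]
[0.1, 4.0, -3.0, 2.3]
[-0.0, 4.0, -3.0, 2.3]
[-0.1, 4.0, -3.0, 2.3]
[-0.3, 4.0, -2.9, 2.3]
[-0.4, 4.1, -2.8, 2.3]
[-0.5, 4.1, -2.8, 2.3]
[-0.6, 4.2, -2.7, 2.3]
[-0.7, 4.2, -2.6, 2.3]
```

Emit:
apply_moves(moves=[[[0.3,4.2,-2.3,2],[0.1,4.2,-2.3,2],[0,4.2,-2.3,2],[-0.1,4.2,-2.3,2],[-0.3,4.2,-2.3,2],[-0.4,4.3,-2.3,2],[-0.5,4.3,-2.2,2],[-0.6,4.3,-2.2,2],[-0.7,4.3,-2.1,2],[0,0,0,0]]])

```text
clock: 13.25
eef_pos: [0.6, 0.0308, 0.1669]
tool_rot: [0.857, 0.501, -0.053, -0.11]
ft_force: [-2.3, -5.4, 0.0]
grip_width: 0.0107
```

```bash
python3 -c "
from h import *
status(); o,p,y,M=now(); print('toolz in jig',RZ.T@M[:,2],o['ft_torque'].round(2)); stroke(12,9,1.25)"
```

```text
t 13.25 p [0.6    0.0308 0.1669] yaw 60.4 tilt 14.05 phi 28.7 rho 0.0692 j6 0.49 F [-2.3 -5.4  0. ] w 0.0107
toolz in jig [-0.18220895  0.16040033 -0.97008847] [ 0.74 -1.21  1.15]
phi0 28.4 rho 69.0 ax -0.6
[0.1, 1.5, -1.3, -0.0]
[0.1, 1.5, -1.3, -0.0]
[0.1, 1.6, -1.3, -0.0]
[0.0, 1.6, -1.3, -0.0]
[-0.0, 1.6, -1.2, -0.0]
[-0.1, 1.6, -1.2, -0.0]
[-0.1, 1.6, -1.2, -0.0]
[-0.2, 1.6, -1.2, -0.0]
[-0.2, 1.6, -1.2, -0.0]
```

Emit:
apply_moves(moves=[[[0,0,0,0],[0,0,0,0],[0,0,0,0],[0,0,0,0],[0,0,-5,0],[0,0,-8,0],[0,0,-9,0],[0,0,-9,0],[0,0,-9,0],[0,0,-3,0]]], hand=0.05)

```text
clock: 14.25
eef_pos: [0.6093, 0.0229, 0.2105]
tool_rot: [0.857, 0.501, -0.054, -0.11]
ft_force: [-0.7, 0.8, 0.5]
grip_width: 0.045
```

```bash
python3 - <<'E'
from h import *
status(); o,p,y,M=now()
q,yy=target(180-18,-.006); yy+=np.pi; qa=q+[0,0,.042]
Z=[0,0,1]
n=10; dy=(yy-y+np.pi)%(2*np.pi)-np.pi
print('target',q,np.degrees(yy),'dy',np.degrees(dy))
for i in range(n):
    Mi=M@R.from_rotvec([0,0,-dy*i/n]).as_matrix(); print(np.round([*(Mi.T@(qa-p)/n*1000),-np.degrees(dy)/n],1).tolist())
s=snap('side','s3.png'); t=snap('top','t3.png')
b=s['color'][125:255,220:350,::-1]; b=cv2.resize(b,(520,520),interpolation=cv2.INTER_CUBIC); cv2.imwrite('pics/c3.png',b)
E
```

```text
t 14.25 p [0.6093 0.0229 0.2105] yaw 60.5 tilt 14.02 phi 39.5 rho 0.067 j6 0.48 F [-0.7  0.8  0.5] w 0.045
target [ 0.60541256 -0.09584662  0.15566109] 112.79556431121344 dy 52.313792009613145
[-10.5, 5.6, -0.3, -5.2]
[-11.0, 4.6, -0.3, -5.2]
[-11.4, 3.6, -0.3, -5.2]
[-11.7, 2.6, -0.3, -5.2]
[-11.9, 1.5, -0.3, -5.2]
[-11.9, 0.4, -0.3, -5.2]
[-11.9, -0.7, -0.3, -5.2]
[-11.8, -1.8, -0.3, -5.2]
[-11.6, -2.8, -0.3, -5.2]
[-11.3, -3.9, -0.3, -5.2]
```

View pics/c3.png

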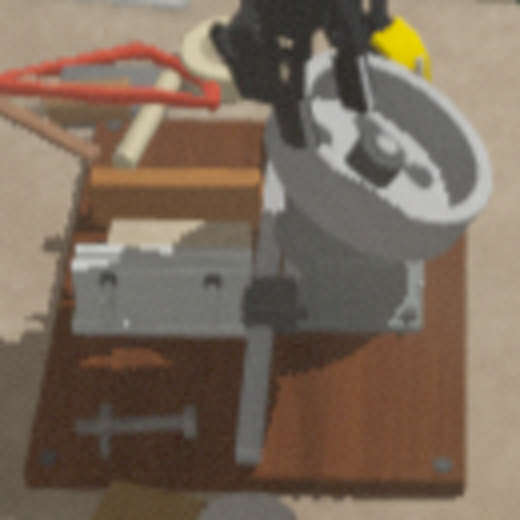

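The side view shows the guide well advanced, with its top edge at crop (160,247). The block is still between the faces and the wing bolt hasn't moved. Next hold is on the right side of the wheel, where the stroke should undo the tool tilt that has built up.

Emit:
apply_moves(moves=[[[-10.5,5.6,-0.5,-5.2],[-11,4.6,-0.5,-5.2],[-11.4,3.6,-0.5,-5.2],[-11.7,2.6,-0.5,-5.2],[-11.9,1.5,-0.5,-5.2],[-11.9,0.4,-0.5,-5.2],[-11.9,-0.7,-0.5,-5.2],[-11.8,-1.8,-0.5,-5.2],[-11.6,-2.8,-0.5,-5.2],[-11.3,-3.9,-0.5,-5.2]]])

```text
clock: 15.35
eef_pos: [0.605, -0.0974, 0.1943]
tool_rot: [0.533, 0.837, 0.0, -0.126]
ft_force: [-0.3, 1.3, -0.4]
grip_width: 0.0447
```

```bash
python3 - <<'E'
from h import *
import pickle
s=pickle.load(open('c0.pkl','rb'))['side']; O=np.array([.7288,-.0138,0])
for n,u,v in (('guide',260,186.8),('fence',263.7,171.2)): print(n,(RZ.T@(onz(s,u,v,.06)-O)).round(4))
status(); o,p,y,M=now()
q,yy=target(180-18,-.006); yy+=np.pi; print((M.T@(q-p)*1000).round(1),np.degrees(y-yy))
E
```

```text
guide [0.0046 0.0137 0.06  ]
fence [ 0.002  -0.0514  0.06  ]
t 15.35 p [ 0.605  -0.0974  0.1943] yaw 114.1 tilt 14.49 phi 163.0 rho 0.0702 j6 -0.65 F [-0.3  1.3 -0.4] w 0.0447
[-6.9  6.3 37.5] 1.348488712613473
```

Emit:
apply_moves(moves=[[[-1.4,1.3,7,0],[-1.4,1.3,7,0],[-1.4,1.3,7,0],[-1.4,1.3,7,0],[-1.4,1.3,6,0],[0,0,0,0],[0,0,0,0],[0,0,0,0],[0,0,0,0],[0,0,0,0]]])

```text
clock: 16.35
eef_pos: [0.6055, -0.0943, 0.1541]
tool_rot: [0.535, 0.835, -0.001, -0.128]
ft_force: [-0.5, 0.8, 0.7]
grip_width: 0.0447
```

Emit:
apply_moves(moves=[[[0,0,0,0],[0,0,0,0],[0,0,0,0],[0,0,0,0],[0,0,0,0],[0,0,0,0],[0,0,0,0],[0,0,0,0],[0,0,0,0],[0,0,0,0]]], hand=-1)

```text
clock: 17.35
eef_pos: [0.5938, -0.1002, 0.1484]
tool_rot: [0.536, 0.833, -0.015, -0.137]
ft_force: [-3.3, 0.5, -2.3]
grip_width: 0.0179
```

```bash
cat >> h.py <<'E'
def stroke2(dphi,n,gain=1.25,dyaw=None):  # right-hand side hold (tool x points inward)
    o,p,y,M=now(); r=p-C; a0=np.degrees(np.arctan2(r@E2,r@E1)); P=p.copy()
    yt=target(a0+dphi,0)[1]+np.pi; dy=(yt-y+np.pi)%(2*np.pi)-np.pi
    if dyaw is not None: dy=-np.radians(dyaw)
    print('phi0',round((a0-180+180)%360-180,1),'rho',round(float(np.hypot(r@E1,r@E2))*1000,1),'ax',round(float(r@AX)*1000,1),'F tan/rad/ax',[round(float(o['ft_force']@e),1) for e in (np.cross(r,AX)/np.linalg.norm(r),r/np.linalg.norm(r),AX)],'toolz',(RZ.T@M[:,2]).round(3),'T',o['ft_torque'].round(2))
    for i in range(n):
        Q=C+R.from_rotvec(-np.radians(dphi)*(i+1)/n*AX/np.linalg.norm(AX)).apply(r)
        Mi=M@R.from_rotvec([0,0,-dy*i/n]).as_matrix(); d=Mi.T@(Q-P)*1000*gain; P=Q
        print(np.round([*d,-np.degrees(dy)/n],1).tolist())
E
python3 -c "
from h import *
status(); stroke2(35,9)"
```

```text
t 17.35 p [ 0.5938 -0.1002  0.1484] yaw 113.4 tilt 15.8 phi 173.9 rho 0.0689 j6 -0.64 F [-3.3  0.5 -2.3] w 0.0179
phi0 -3.5 rho 68.6 ax -5.5 F tan/rad/ax [3.9, -1.1, -0.3] toolz [-0.227  0.15  -0.962] T [-0.78 -0.4  -0.25]
[0.6, -4.3, 3.9, 4.9]
[0.6, -4.2, 4.0, 4.9]
[0.7, -4.2, 4.0, 4.9]
[0.7, -4.1, 4.0, 4.9]
[0.7, -4.1, 4.0, 4.9]
[0.8, -4.1, 4.0, 4.9]
[0.8, -4.2, 4.0, 4.9]
[0.8, -4.2, 3.9, 4.9]
[0.8, -4.3, 3.9, 4.9]
```

Emit:
apply_moves(moves=[[[0.6,-4.3,3.9,4.5],[0.6,-4.2,4,4.5],[0.7,-4.2,4,4.5],[0.7,-4.1,4,4.5],[0.7,-4.1,4,4.5],[0.8,-4.1,4,4.5],[0.8,-4.2,4,4.5],[0.8,-4.2,3.9,4.5],[0,0,0,0],[0,0,0,0]]])

```text
clock: 18.35
eef_pos: [0.5674, -0.0979, 0.1355]
tool_rot: [0.774, 0.622, -0.043, -0.111]
ft_force: [-1.5, -1.8, -2.7]
grip_width: 0.0131
```

```bash
python3 -c "
from h import *
status(); stroke2(15,5)"
```

```text
t 18.35 p [ 0.5674 -0.0979  0.1355] yaw 77.1 tilt 13.7 phi -160.3 rho 0.0669 j6 -0.0 F [-1.5 -1.8 -2.7] w 0.0131
phi0 21.4 rho 67.6 ax -3.7 F tan/rad/ax [2.1, 2.6, -1.5] toolz [-0.189  0.143 -0.972] T [-0.08 -0.36  0.45]
[0.3, -3.3, 2.9, 2.5]
[0.3, -3.4, 2.9, 2.5]
[0.4, -3.4, 2.8, 2.5]
[0.5, -3.4, 2.8, 2.5]
[0.6, -3.4, 2.7, 2.5]
```

Emit:
apply_moves(moves=[[[0.3,-3.4,2.9,2.5],[0.3,-3.4,2.9,2.5],[0.4,-3.4,2.8,2.5],[0.5,-3.4,2.8,2.5],[0.6,-3.4,2.7,2.5],[0,0,0,0],[0,0,0,0],[0,0,0,0],[0,0,0,0],[0,0,0,0]]])

```text
clock: 19.35
eef_pos: [0.5579, -0.0941, 0.1315]
tool_rot: [0.835, 0.539, -0.046, -0.1]
ft_force: [-1.1, -3.5, -0.2]
grip_width: 0.0131
```

```bash
python3 -c "
from h import *
status(); stroke2(15,5)"
```

```text
t 19.35 p [ 0.5579 -0.0941  0.1315] yaw 65.6 tilt 12.61 phi -150.5 rho 0.0667 j6 0.21 F [-1.1 -3.5 -0.2] w 0.0131
phi0 30.6 rho 67.4 ax -2.6 F tan/rad/ax [-0.5, 3.6, 0.6] toolz [-0.169  0.139 -0.976] T [0.35 0.07 0.7 ]
[0.3, -3.5, 2.7, 2.0]
[0.4, -3.5, 2.6, 2.0]
[0.5, -3.6, 2.6, 2.0]
[0.5, -3.6, 2.5, 2.0]
[0.6, -3.6, 2.4, 2.0]
```

Emit:
apply_moves(moves=[[[0.3,-3.5,2.6,2],[0.4,-3.5,2.6,2],[0.5,-3.6,2.5,2],[0.5,-3.6,2.5,2],[0.6,-3.6,2.4,2],[0,0,0,0],[0,0,0,0],[0,0,0,0],[0,0,0,0],[0,0,0,0]]])

```text
clock: 20.35
eef_pos: [0.5505, -0.0896, 0.1298]
tool_rot: [0.88, 0.466, -0.047, -0.084]
ft_force: [-1.8, -4.6, -0.9]
grip_width: 0.0133
```

```bash
python3 - <<'E'
from h import *
status(); stroke2(12,5)
s=snap('side','s4.png'); t=snap('top','t4.png')
b=cv2.resize(s['color'][125:255,220:350,::-1],(520,520),interpolation=cv2.INTER_CUBIC); cv2.imwrite('pics/c4.png',b)
E
```

```text
t 20.35 p [ 0.5505 -0.0896  0.1298] yaw 55.9 tilt 11.01 phi -142.3 rho 0.0665 j6 0.39 F [-1.8 -4.6 -0.9] w 0.0133
phi0 38.0 rho 66.8 ax -0.7 F tan/rad/ax [-0.7, 5.0, 0.4] toolz [-0.146  0.123 -0.982] T [ 0.53 -0.08  1.25]
[0.1, -2.9, 1.9, 0.9]
[0.2, -2.9, 1.9, 0.9]
[0.3, -3.0, 1.9, 0.9]
[0.4, -3.0, 1.8, 0.9]
[0.5, -3.0, 1.7, 0.9]
```

View pics/c4.png

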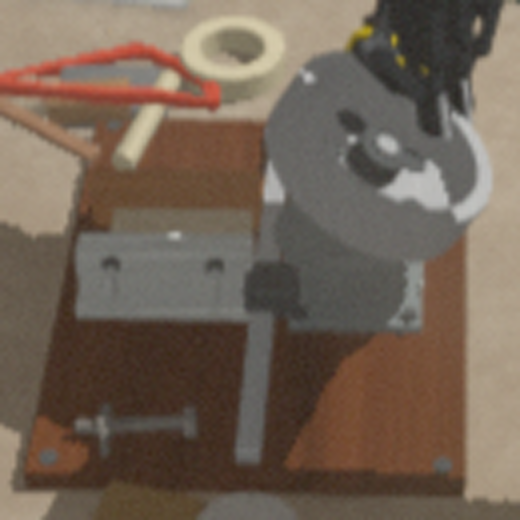

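The guide's edge is now at crop row 234. That's about 13 mm further, a gap of about 51 mm, so the nip is close and I'll go in small steps.

Emit:
apply_moves(moves=[[[0.2,-3,2.1,1],[0.2,-3,2.1,1],[0.3,-3,2.1,1],[0.4,-3,2,1],[0.5,-3,2,1],[0,0,0,0],[0,0,0,0],[0,0,0,0],[0,0,0,0],[0,0,0,0]]])

```text
clock: 21.45
eef_pos: [0.5475, -0.0875, 0.1308]
tool_rot: [0.902, 0.424, -0.043, -0.067]
ft_force: [-2.1, -3.8, 0.7]
grip_width: 0.0133
```

```bash
python3 -c "
from h import *
status(); stroke2(12,5)"
```

```text
t 21.45 p [ 0.5475 -0.0875  0.1308] yaw 50.5 tilt 9.17 phi -138.9 rho 0.0667 j6 0.5 F [-2.1 -3.8  0.7] w 0.0133
phi0 40.5 rho 66.1 ax 1.5 F tan/rad/ax [-0.8, 3.9, 1.9] toolz [-0.124  0.1   -0.987] T [ 0.05 -0.22  0.74]
[-0.0, -3.0, 1.8, 0.4]
[0.1, -3.0, 1.7, 0.4]
[0.2, -3.0, 1.7, 0.4]
[0.3, -3.0, 1.6, 0.4]
[0.4, -3.1, 1.6, 0.4]
```

Emit:
apply_moves(moves=[[[0,0,0,0],[0,0,0,0],[0,0,0,0],[0,0,0,0],[0,0,0,0],[0,0,0,0],[0,0,0,0],[0,0,0,0],[0,0,0,0],[0,0,0,0]]], hand=0.05)

```text
clock: 22.45
eef_pos: [0.5485, -0.0856, 0.1307]
tool_rot: [0.903, 0.423, -0.043, -0.068]
ft_force: [0.2, 0.0, -0.1]
grip_width: 0.0445
```

```bash
python3 -c "
from h import *
status(); stroke2(-40,9,1)"
```

```text
t 22.45 p [ 0.5485 -0.0856  0.1307] yaw 50.3 tilt 9.17 phi -138.8 rho 0.0645 j6 0.5 F [ 0.2  0.  -0.1] w 0.0445
phi0 40.9 rho 64.1 ax 0.9 F tan/rad/ax [-0.1, -0.1, -0.2] toolz [-0.123  0.102 -0.987] T [-0.1  -0.12  0.01]
[0.3, 4.2, -2.6, -5.1]
[0.3, 4.1, -2.8, -5.1]
[0.3, 4.1, -2.8, -5.1]
[0.3, 4.0, -2.9, -5.1]
[0.3, 4.0, -3.0, -5.1]
[0.3, 3.9, -3.0, -5.1]
[0.4, 3.9, -3.0, -5.1]
[0.4, 3.9, -3.0, -5.1]
[0.4, 3.9, -3.0, -5.1]
```

Emit:
apply_moves(moves=[[[-0.3,4.2,-2.3,-5.1],[-0.3,4.1,-2.3,-5.1],[-0.3,4.1,-2.3,-5.1],[-0.3,4,-2.3,-5.1],[-0.3,4,-2.3,-5.1],[-0.3,4,-2.3,-5.1],[-0.2,4,-2.3,-5.1],[-0.2,4,-2.3,-5.1],[-0.2,4,-2.3,-5.1],[0,0,0,0]]])

```text
clock: 23.45
eef_pos: [0.5843, -0.1016, 0.1459]
tool_rot: [0.654, 0.752, -0.012, -0.079]
ft_force: [0.8, 0.7, -0.5]
grip_width: 0.0449
```

```bash
python3 -c "
from h import *
status(); stroke2(1,1,1)
o,p,y,M=now(); q,yy=target(180+3,-.007); print((M.T@(q-p)*1000).round(1),np.degrees((y-yy-np.pi+np.pi)%(2*np.pi)-np.pi).round(1))"
```

```text
t 23.45 p [ 0.5843 -0.1016  0.1459] yaw 97.6 tilt 9.22 phi -177.0 rho 0.0688 j6 -0.34 F [ 0.8  0.7 -0.5] w 0.0449
phi0 4.4 rho 68.9 ax -2.8 F tan/rad/ax [-0.5, -0.6, -0.9] toolz [-0.124  0.102 -0.987] T [-0.07 -0.18 -0.02]
[0.0, -1.0, 0.7, 5.2]
[-0.5  0.5  3.6] 3.1
```

Now lower 4 mm, close, then push with no rest rows so the reading at the end shows the actual load.

Emit:
apply_moves(moves=[[[0,0,2,1.5],[0,0,2,1.5],[0,0,1,0],[0,0,0,0],[0,0,0,0],[0,0,0,0],[0,0,0,0],[0,0,0,0],[0,0,0,0],[0,0,0,0]]], hand=-1)

```text
clock: 24.45
eef_pos: [0.5816, -0.0999, 0.1414]
tool_rot: [0.679, 0.73, -0.015, -0.08]
ft_force: [-0.9, 0.7, 0.8]
grip_width: 0.0142
```

```bash
python3 -c "
from h import *
status(); stroke2(18,10,1.25)"
```

```text
t 24.45 p [ 0.5816 -0.0999  0.1414] yaw 93.7 tilt 9.35 phi -174.4 rho 0.067 j6 -0.27 F [-0.9  0.7  0.8] w 0.0142
phi0 8.3 rho 67.4 ax -5.5 F tan/rad/ax [0.4, -0.8, 1.1] toolz [-0.126  0.103 -0.987] T [-0.44 -0.26 -0.02]
[0.2, -2.1, 1.6, 2.0]
[0.2, -2.1, 1.6, 2.0]
[0.2, -2.1, 1.6, 2.0]
[0.2, -2.1, 1.6, 2.0]
[0.2, -2.1, 1.6, 2.0]
[0.2, -2.1, 1.6, 2.0]
[0.2, -2.1, 1.6, 2.0]
[0.2, -2.1, 1.6, 2.0]
[0.2, -2.1, 1.6, 2.0]
[0.3, -2.1, 1.6, 2.0]
```

Emit:
apply_moves(moves=[[[0.2,-2.5,1.9,1.5],[0.2,-2.5,1.9,1.5],[0.2,-2.5,1.9,1.5],[0.2,-2.5,1.9,1.5],[0.2,-2.5,1.9,1.5],[0.2,-2.5,1.9,1.5],[0.2,-2.5,1.9,1.5],[0.2,-2.5,1.9,1.5],[0.2,-2.5,1.9,1.5],[0.2,-2.5,1.9,1.5]]])

```text
clock: 25.45
eef_pos: [0.5697, -0.0984, 0.1348]
tool_rot: [0.775, 0.629, -0.01, -0.062]
ft_force: [5.6, -2.6, 5.2]
grip_width: 0.0135
```

```bash
python3 -c "
from h import *
status(); stroke2(10,3,1.25)"
```

```text
t 25.45 p [ 0.5697 -0.0984  0.1348] yaw 77.9 tilt 7.21 phi -162.6 rho 0.0668 j6 0.0 F [ 5.6 -2.6  5.2] w 0.0135
phi0 19.9 rho 67.8 ax -5.4 F tan/rad/ax [-7.8, 0.5, 1.9] toolz [-0.082  0.095 -0.992] T [ 0.15 -0.94  0.45]
[0.3, -4.1, 2.8, 2.4]
[0.4, -4.1, 2.7, 2.4]
[0.5, -4.1, 2.7, 2.4]
```

Tangential load is −7.8 N at the rim, about 24 N of nip by calculation. I'll do one more push of the same size to confirm it's stiff rather than just drag.

Emit:
apply_moves(moves=[[[0.2,-2.5,1.8,0.3],[0.2,-2.5,1.8,0.3],[0.2,-2.5,1.8,0.3],[0.2,-2.5,1.8,0.3],[0.2,-2.5,1.8,0.3],[0.2,-2.5,1.8,0.3],[0.2,-2.5,1.8,0.3],[0.2,-2.5,1.8,0.3],[0.2,-2.5,1.8,0.3],[0.2,-2.5,1.8,0.3]]])

```text
clock: 26.45
eef_pos: [0.5671, -0.0978, 0.1337]
tool_rot: [0.795, 0.606, 0.01, -0.038]
ft_force: [5.0, -4.2, 5.7]
grip_width: 0.0136
```

```bash
python3 - <<'E'
from h import *
status(); stroke2(-40,9,1.2)
s=snap('side','s5.png'); t=snap('top','t5.png')
b=cv2.resize(s['color'][150:225,230:320,::-1],(720,600),interpolation=cv2.INTER_CUBIC); cv2.imwrite('pics/c5.png',b)
E
```

```text
t 26.45 p [ 0.5671 -0.0978  0.1337] yaw 74.6 tilt 4.51 phi -160.0 rho 0.0669 j6 0.06 F [ 5.  -4.2  5.7] w 0.0136
phi0 22.3 rho 68.0 ax -5.1 F tan/rad/ax [-7.9, 1.7, 2.7] toolz [-0.021  0.076 -0.997] T [-0.05 -1.21  0.43]
[0.1, 5.4, -3.2, -4.2]
[0.2, 5.4, -3.3, -4.2]
[0.3, 5.4, -3.3, -4.2]
[0.4, 5.4, -3.3, -4.2]
[0.5, 5.4, -3.3, -4.2]
[0.6, 5.4, -3.2, -4.2]
[0.7, 5.4, -3.2, -4.2]
[0.8, 5.4, -3.1, -4.2]
[0.9, 5.5, -3.0, -4.2]
```

View pics/c5.png

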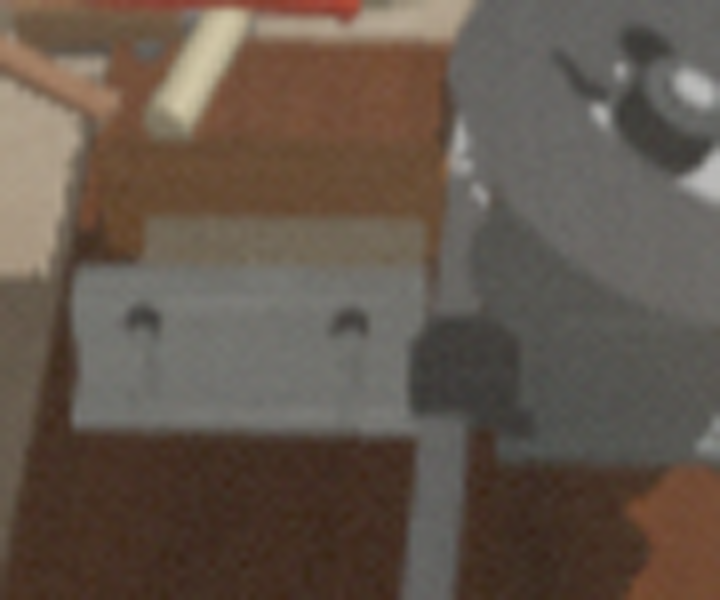

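The second push commanded about 26° and moved the rim only 2.4°, at a steady −7.9 N. That's about 26 N on the block with roughly 4.4 mm of plate spring, so it's a firm nip. From here I need about 94° of back-wind to reach 72 mm, tracking the hold from phi 22.3°.

Emit:
apply_moves(moves=[[[0.1,5.4,-3.2,-4],[0.2,5.4,-3.3,-4],[0.3,5.4,-3.3,-4],[0.4,5.4,-3.3,-4],[0.5,5.4,-3.3,-4],[0.6,5.4,-3.2,-4],[0.7,5.4,-3.2,-4],[0.8,5.4,-3.1,-4],[0.9,5.4,-3,-4],[0,0,0,0]]])

```text
clock: 27.55
eef_pos: [0.5934, -0.0996, 0.1494]
tool_rot: [0.57, 0.82, 0.001, -0.051]
ft_force: [2.2, 4.9, 3.0]
grip_width: 0.0133
```

```bash
python3 -c "
from h import *
status(); stroke2(-20,9,1.25)"
```

```text
t 27.55 p [ 0.5934 -0.0996  0.1494] yaw 110.2 tilt 5.83 phi 174.1 rho 0.0682 j6 -0.54 F [2.2 4.9 3. ] w 0.0133
phi0 -3.7 rho 68.0 ax -4.4 F tan/rad/ax [-4.2, -4.4, 1.2] toolz [-0.075  0.069 -0.995] T [-0.74 -1.12 -1.44]
[-0.2, 2.7, -1.8, -0.9]
[-0.2, 2.8, -1.8, -0.9]
[-0.1, 2.8, -1.8, -0.9]
[0.0, 2.8, -1.8, -0.9]
[0.1, 2.8, -1.7, -0.9]
[0.2, 2.8, -1.7, -0.9]
[0.3, 2.8, -1.7, -0.9]
[0.3, 2.8, -1.7, -0.9]
[0.4, 2.8, -1.6, -0.9]
```

Emit:
apply_moves(moves=[[[-0.2,3.6,-2.2,-1.5],[-0.2,3.6,-2.2,-1.5],[-0.1,3.6,-2.2,-1.5],[0,3.6,-2.2,-1.5],[0.1,3.6,-2.1,-1.5],[0.2,3.6,-2.1,-1.5],[0.3,3.6,-2.1,-1.5],[0.3,3.6,-2.1,-1.5],[0.4,3.6,-2,-1.5],[0,0,0,0]]])

```text
clock: 28.55
eef_pos: [0.6046, -0.0963, 0.1572]
tool_rot: [0.474, 0.878, -0.017, -0.066]
ft_force: [-2.3, 5.0, 1.8]
grip_width: 0.0133
```

```bash
python3 -c "
from h import *
status(); stroke2(-20,9,1.25)"
```

```text
t 28.55 p [ 0.6046 -0.0963  0.1572] yaw 123.0 tilt 7.78 phi 162.9 rho 0.0691 j6 -0.74 F [-2.3  5.   1.8] w 0.0133
phi0 -15.5 rho 68.5 ax -3.4 F tan/rad/ax [-0.9, -5.3, 2.3] toolz [-0.126  0.048 -0.991] T [-1.46 -1.29 -1.52]
[-0.2, 2.7, -1.9, -0.6]
[-0.1, 2.8, -1.8, -0.6]
[-0.0, 2.8, -1.8, -0.6]
[0.1, 2.8, -1.8, -0.6]
[0.2, 2.8, -1.7, -0.6]
[0.3, 2.8, -1.7, -0.6]
[0.4, 2.9, -1.7, -0.6]
[0.4, 2.9, -1.6, -0.6]
[0.5, 2.9, -1.6, -0.6]
```

Emit:
apply_moves(moves=[[[0,0,0,0],[0,0,0,0],[0,0,0,0],[0,0,0,0],[0,0,0,0],[0,0,0,0],[0,0,0,0],[0,0,0,0],[0,0,0,0],[0,0,0,0]]], hand=0.05)

```text
clock: 29.55
eef_pos: [0.6034, -0.0935, 0.1555]
tool_rot: [0.471, 0.88, -0.014, -0.07]
ft_force: [-0.3, -0.1, 0.1]
grip_width: 0.0447
```

```bash
python3 -c "
from h import *
status(); stroke2(38,9,1)"
```

```text
t 29.55 p [ 0.6034 -0.0935  0.1555] yaw 123.4 tilt 8.14 phi 162.9 rho 0.066 j6 -0.75 F [-0.3 -0.1  0.1] w 0.0447
phi0 -14.9 rho 65.3 ax -4.5 F tan/rad/ax [0.2, 0.0, 0.2] toolz [-0.13   0.057 -0.99 ] T [-0.03 -0.14  0.  ]
[0.6, -3.9, 2.8, 5.2]
[0.6, -3.8, 2.8, 5.2]
[0.6, -3.8, 2.9, 5.2]
[0.6, -3.8, 2.9, 5.2]
[0.6, -3.8, 2.9, 5.2]
[0.6, -3.8, 2.9, 5.2]
[0.6, -3.8, 2.9, 5.2]
[0.6, -3.8, 2.9, 5.2]
[0.6, -3.8, 2.8, 5.2]
```

Emit:
apply_moves(moves=[[[0.2,-3.9,2.8,5.2],[0.2,-3.9,2.8,5.2],[0.2,-3.9,2.9,5.2],[0.2,-3.9,2.9,5.2],[0.2,-3.9,2.9,5.2],[0.2,-3.9,2.9,5.2],[0.2,-3.9,2.9,5.2],[0.2,-3.9,2.9,5.2],[0.2,-3.9,2.8,5.2],[0,0,0,0]]])

```text
clock: 30.55
eef_pos: [0.5657, -0.0983, 0.1341]
tool_rot: [0.791, 0.607, -0.041, -0.057]
ft_force: [0.8, 0.5, -0.1]
grip_width: 0.0447
```

Emit:
apply_moves(moves=[[[0,0,0,0],[0,0,0,0],[0,0,0,0],[0,0,0,0],[0,0,0,0],[0,0,0,0],[0,0,0,0],[0,0,0,0],[0,0,0,0],[0,0,0,0]]], hand=-1)

```text
clock: 31.55
eef_pos: [0.5711, -0.0986, 0.1373]
tool_rot: [0.789, 0.61, -0.035, -0.054]
ft_force: [1.4, -1.4, 0.6]
grip_width: 0.0146
```

```bash
python3 -c "
from h import *
status(); stroke2(-40,9,1.2)"
```

```text
t 31.55 p [ 0.5711 -0.0986  0.1373] yaw 75.4 tilt 7.38 phi -164.0 rho 0.0667 j6 0.07 F [ 1.4 -1.4  0.6] w 0.0146
phi0 17.9 rho 67.4 ax -3.9 F tan/rad/ax [-1.7, 1.0, -0.0] toolz [-0.115  0.056 -0.992] T [ 0.13 -0.44  0.22]
[0.4, 5.1, -3.7, -4.6]
[0.5, 5.0, -3.7, -4.6]
[0.6, 5.0, -3.8, -4.6]
[0.6, 5.0, -3.7, -4.6]
[0.7, 5.0, -3.7, -4.6]
[0.8, 5.0, -3.7, -4.6]
[0.9, 5.1, -3.6, -4.6]
[1.0, 5.1, -3.5, -4.6]
[1.0, 5.2, -3.4, -4.6]
```

Emit:
apply_moves(moves=[[[0.4,5.1,-3.7,-4.4],[0.5,5.1,-3.7,-4.4],[0.6,5.1,-3.7,-4.4],[0.6,5.1,-3.7,-4.4],[0.7,5.1,-3.7,-4.4],[0.8,5.1,-3.7,-4.4],[0.9,5.1,-3.6,-4.4],[1,5.1,-3.5,-4.4],[1,5.1,-3.4,-4.4],[0,0,0,0]]])

```text
clock: 32.55
eef_pos: [0.6016, -0.0971, 0.1587]
tool_rot: [0.53, 0.844, -0.035, -0.077]
ft_force: [-1.6, 3.1, 5.2]
grip_width: 0.0126
```

```bash
python3 -c "
from h import *
status(); stroke2(-10,9,1.25)
s=snap('side','s6.png')"
```

```text
t 32.55 p [ 0.6016 -0.0971  0.1587] yaw 115.4 tilt 9.71 phi 165.8 rho 0.0685 j6 -0.61 F [-1.6  3.1  5.2] w 0.0126
phi0 -13.9 rho 68.4 ax -0.6 F tan/rad/ax [-2.3, -2.8, 5.0] toolz [-0.163  0.043 -0.986] T [-0.25 -0.44 -0.72]
[0.0, 1.3, -1.0, -0.3]
[0.1, 1.3, -1.0, -0.3]
[0.1, 1.3, -1.0, -0.3]
[0.1, 1.3, -1.0, -0.3]
[0.1, 1.3, -1.0, -0.3]
[0.2, 1.3, -1.0, -0.3]
[0.2, 1.3, -1.0, -0.3]
[0.2, 1.3, -0.9, -0.3]
[0.2, 1.3, -0.9, -0.3]
```

```bash
cat > gap.py <<'E'
from h import *
import pickle,sys
s=pickle.load(open('c0.pkl','rb'))['side']; O=np.array([.7288,-.0138,0])
# reference points: guide body, z~.04 at jig (0,-0.0+..)
f=lambda y:proj(s,O+RZ@[0,y,.045])
e=cv2.imread('pics/s5.png',0)
x0,y0,x1,y1=238,180,280,205
T=e[y0:y1,x0:x1]; T=cv2.resize(T,None,fx=8,fy=8,interpolation=cv2.INTER_CUBIC)
T=cv2.Sobel(T,cv2.CV_32F,0,1,ksize=7)
for n in sys.argv[1:]:
    I=cv2.resize(cv2.imread('pics/'+n,0),None,fx=8,fy=8,interpolation=cv2.INTER_CUBIC); I=cv2.Sobel(I,cv2.CV_32F,0,1,ksize=7)
    I=I[(y0-12)*8:(y1+25)*8,(x0-12)*8:(x1+12)*8]
    m=cv2.matchTemplate(I,T,cv2.TM_CCOEFF_NORMED); _,v,_,l=cv2.minMaxLoc(m)
    d=np.array(l)/8-12
    print(n,'score',round(v,2),'px shift',d,'mm',round(d[1]/((f(.02)-f(-.03))[1])*50,1))
E
python3 gap.py s4.png s3.png s2.png side0.png s6.png
```

```text
s4.png score 0.77 px shift [0. 1.] mm 4.1
s3.png score 0.43 px shift [-0.875  5.125] mm 21.0
s2.png score 0.39 px shift [-2.    10.125] mm 41.5
side0.png score 0.42 px shift [-2.25  -1.875] mm -7.7
s6.png score 0.65 px shift [-0.875  5.125] mm 21.0
```

The image shift gives 21.0 mm of back travel against about 19.5 mm from the wheel angle, so they agree. The gap is about 66 mm, so I'll go on roughly 20° more.

Emit:
apply_moves(moves=[[[0,3.4,-1.5,-1],[0,3.4,-1.5,-1],[0.1,3.4,-1.5,-1],[0.1,3.4,-1.5,-1],[0.1,3.4,-1.5,-1],[0.2,3.4,-1.5,-1],[0.2,3.4,-1.5,-1],[0.2,3.4,-1.5,-1],[0.2,3.4,-1.5,-1],[0,0,0,0]]])

```text
clock: 33.6
eef_pos: [0.6094, -0.0936, 0.1638]
tool_rot: [0.468, 0.877, -0.053, -0.094]
ft_force: [-2.4, 2.2, -0.0]
grip_width: 0.0134
```

```bash
python3 -c "
from h import *
status(); stroke2(-10,1,1.25)
s=snap('side','s7.png')"; python3 gap.py s7.png
```

```text
t 33.6 p [ 0.6094 -0.0936  0.1638] yaw 123.2 tilt 12.33 phi 157.7 rho 0.0691 j6 -0.72 F [-2.4  2.2 -0. ] w 0.0134
phi0 -22.2 rho 69.0 ax -0.3 F tan/rad/ax [0.8, -3.0, 1.0] toolz [-0.213  0.021 -0.977] T [-0.57 -1.37 -0.69]
[1.8, 12.0, -8.9, -2.4]
s7.png score 0.57 px shift [-1.  6.] mm 24.6
```

Emit:
apply_moves(moves=[[[0,3.6,-2,-1],[0,3.6,-2,-1],[0.1,3.6,-2,-1],[0.1,3.6,-2,-1],[0.1,3.6,-2,-1],[0.2,3.6,-2,-1],[0.2,3.6,-2,-1],[0.2,3.6,-2,-1],[0.2,3.6,-2,-1],[0,0,0,0]]])

```text
clock: 34.65
eef_pos: [0.6168, -0.0889, 0.1694]
tool_rot: [0.401, 0.906, -0.072, -0.115]
ft_force: [-1.9, 2.6, 1.1]
grip_width: 0.0131
```

Emit:
apply_moves(moves=[[[0,0,0,0],[0,0,0,0],[0,0,0,0],[0,0,0,0],[0,0,-5,0],[0,0,-8,0],[0,0,-10,0],[0,0,-10,0],[0,0,-10,0],[0,0,-10,0]]], hand=0.05)

```text
clock: 35.65
eef_pos: [0.6313, -0.0848, 0.2215]
tool_rot: [0.399, 0.907, -0.07, -0.117]
ft_force: [-0.1, -0.1, 0.3]
grip_width: 0.0447
```

```bash
python3 -c "
from h import *
status(); o,p,y,M=now(); print((M.T@np.array([-.25,-.1,.05])*100).round(1))
s=snap('side','s8.png')"; python3 gap.py s8.png
```

```text
t 35.65 p [ 0.6313 -0.0848  0.2215] yaw 131.5 tilt 15.72 phi 137.7 rho 0.0781 j6 -0.84 F [-0.1 -0.1  0.3] w 0.0447
[  9.7 -25.5   2.2]
s8.png score 0.58 px shift [-0.875  6.75 ] mm 27.7
```

Emit:
apply_moves(moves=[[[0,0,-15,0],[0,0,-15,0],[10,-25,0,0],[10,-25,0,0],[10,-25,0,0],[10,-25,0,0],[10,-25,0,0],[10,-25,0,0],[10,-25,0,0],[10,-25,0,0]]])

```text
clock: 36.7
eef_pos: [0.4449, -0.1595, 0.3084]
tool_rot: [0.397, 0.908, -0.069, -0.114]
ft_force: [0.2, -0.5, 0.8]
grip_width: 0.0447
```

Emit:
apply_moves(moves=[[[10,-25,0,0],[10,-25,0,0],[10,-25,0,0],[0,0,0,0],[0,0,0,0],[0,0,0,0],[0,0,0,0],[0,0,0,0],[0,0,0,0],[0,0,0,0]]])

```text
clock: 37.7
eef_pos: [0.3698, -0.1888, 0.3329]
tool_rot: [0.397, 0.909, -0.069, -0.111]
ft_force: [-0.2, -0.7, 0.4]
grip_width: 0.0447
```

```bash
python3 - <<'E'
from h import *
status()
t=snap('top','t9.png'); s=snap('side','s9.png')
a=t['color'][110:220,285:415,::-1]; b=s['color'][125:255,220:350,::-1]
w=np.zeros((400,800,3),np.uint8); w[:338,:400]=cv2.resize(a,(400,338),interpolation=cv2.INTER_CUBIC); w[:,400:]=cv2.resize(b,(400,400),interpolation=cv2.INTER_CUBIC)
cv2.imwrite('pics/c9.png',w)
E
python3 gap.py s9.png
```

```text
t 37.7 p [ 0.3698 -0.1888  0.3329] yaw 131.9 tilt 14.98 phi -116.2 rho 0.2918 j6 -1.12 F [-0.2 -0.7  0.4] w 0.0447
s9.png score 0.74 px shift [-1.   6.5] mm 26.7
```

View pics/c9.png

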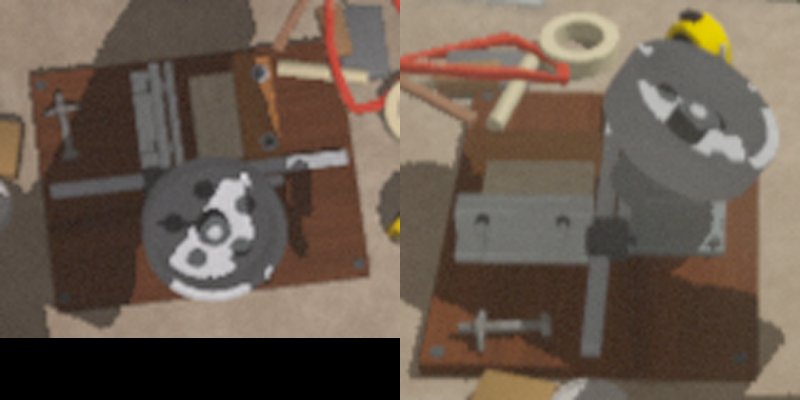

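```bash
python3 - <<'E'
from h import *
import pickle
t=pickle.load(open('c0.pkl','rb'))['top']; O=np.array([.7288,-.0138,0])
ys=np.arange(.05,-.075,-.0025)
for n in ('t9.png','top0.png'):
    im=cv2.imread('pics/'+n); acc=[]
    for x in np.arange(-.01,.035,.005):
        P=np.array([proj(t,O+RZ@[x,y,.06]) for y in ys],np.float32)
        acc.append(cv2.remap(im,P[:,:1],P[:,1:],cv2.INTER_CUBIC)[:,0].astype(float))
    a=np.mean(acc,0); print(n); print(' '.join(f'{y*1000:.1f}:{int(c[0])},{int(c[2])}' for y,c in zip(ys,a)))
E
```

```text
t9.png
50.0:97,98 47.5:95,97 45.0:99,101 42.5:104,105 40.0:105,107 37.5:98,100 35.0:76,84 32.5:59,73 30.0:72,80 27.5:92,94 25.0:101,102 22.5:93,97 20.0:70,80 17.5:44,66 15.0:33,60 12.5:33,60 10.0:33,59 7.5:35,60 5.0:49,71 2.5:68,88 -0.0:79,98 -2.5:82,101 -5.0:80,100 -7.5:79,99 -10.0:78,100 -12.5:80,101 -15.0:81,102 -17.5:80,101 -20.0:79,100 -22.5:79,100 -25.0:78,99 -27.5:76,97 -30.0:76,98 -32.5:77,99 -35.0:78,99 -37.5:78,99 -40.0:79,100 -42.5:78,99 -45.0:68,93 -47.5:53,85 -50.0:44,83 -52.5:42,86 -55.0:43,88 -57.5:44,87 -60.0:43,86 -62.5:43,86 -65.0:43,86 -67.5:44,86 -70.0:45,84 -72.5:48,86
top0.png
50.0:172,177 47.5:118,132 45.0:61,91 42.5:41,80 40.0:44,81 37.5:42,80 35.0:43,80 32.5:44,80 30.0:44,78 27.5:44,77 25.0:44,79 22.5:42,77 20.0:57,86 17.5:93,120 15.0:117,147 12.5:123,155 10.0:122,155 7.5:122,155 5.0:124,160 2.5:127,164 -0.0:131,167 -2.5:131,168 -5.0:130,167 -7.5:131,167 -10.0:131,171 -12.5:133,174 -15.0:137,177 -17.5:142,182 -20.0:145,186 -22.5:146,188 -25.0:148,190 -27.5:146,189 -30.0:128,172 -32.5:94,139 -35.0:61,112 -37.5:46,95 -40.0:43,79 -42.5:41,70 -45.0:41,69 -47.5:47,90 -50.0:59,133 -52.5:67,159 -55.0:70,165 -57.5:69,162 -60.0:68,161 -62.5:69,164 -65.0:69,163 -67.5:72,160 -70.0:75,158 -72.5:77,155
```

```bash
python3 -c "
from h import *
print(workorder.job_done()); status()"
```

```text
the job is handed in; nothing more can be done
None
the job is handed in; nothing more can be done
```

I set the guide and handed the job in at about 38 s on the clock. No verdict was reported, so whether it passed is not confirmed.

**What I did:** I wound the wheel clockwise with two holds on the left of the rim and two on the right, until the guide nipped the block. I then wound it back close to a quarter turn with two more holds, let go and moved the arm clear.

**Nip:** in the last push I commanded about 26° and the rim moved only 2.4°, at a steady 7.9 N. By calculation that is about 26 N on the block, with about 4.4 mm of plate spring.

**Final gap (target 65–79 mm):** my three estimates differ by up to 4 mm, but all are inside the range:

| Estimate | Gap |
|---|---|
| Top view, edges measured directly | about 68.6 mm |
| Wheel angle wound back, about 87° | 70–71 mm |
| Side view, guide shift since the nip | about 72 mm |

The top-view figure is probably low. Taken back to the nip, it would mean more than the plate's 6 mm of spring travel. The other two rest on the calculated 4.4 mm of spring.

**Last look:** the block lies flat between the faces against the fence, and the wing bolt and nearby items look unmoved by eye. The wrist force was near zero with the arm clear. I did not measure the bystander positions or the block's final position separately.

**One side effect:** the moves could not tilt the tool to match the wheel, so it drifted up to 16° off vertical under load. I worked around this by re-gripping and swapping sides.

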